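# Clear plastic chips off the lab plate with the suction set to its mark

### The arm

A 6-joint arm with a two-finger parallel gripper is mounted at the origin on the work surface. World frame = base frame: x ahead of the robot, y to its left, z up, the work surface at z = 0. Lengths are in m, angles in rad, forces in N, time in s.
With the tool pointing down it reaches from about 0.275 to 0.825 m from the base axis. Payload 4.9 kg.
Tool frame: the origin (TCP) lies midway between the tips of the shut fingers; the grasp point (between the pads) lies 19 mm behind it (bot.grip_depth is the distance from the TCP to the grasp point, in m); y points along the fingers, x is the direction in which the jaws open and shut, and the axes are right-handed (so a half turn about y gives the same grasp; the last joint's range is limited). The gripper opens to 85 mm and grips with 20 to 120 N. Pads are 22 mm wide; open, the fingers measure 114 mm over their backs; the gripper's body (76 mm by 85 mm) begins 54 mm behind the grasp point. The pads swing forward as they close: fully open they stand 13 mm farther back than shut.
Start: joints at [1.041, 0.326, -0.193, 1.052, 0, 1.437], TCP at [0.212, 0.507, 0.231] pointing down, gripper open.
Joint ranges: [-2.65, 2.65], [-0.97, 1.79], [-1.3, 1.35], [-1.93, 2.1], [-1.47, 1.37], [-3.14, 3.14]. Speed limits (rad/s): [2.57, 2.57, 3.14, 3.14, 3.14, 3.14].

### API

Orientations are given as a unit quaternion [w, x, y, z].
In Python, from cell import bot gives the robot as it stands. Calls block until the motion is done:
- bot.move_pose(position, orientation): joint-space move of the TCP to a pose.
- bot.move_linear(position, speed=0.15, rotation=None, until_force=None): straight line of the TCP; rotation=None keeps the orientation; speed is the mean speed in m/s. With until_force (N) it stops when the force on the tool has changed by that much, and returns True; else False.
- bot.goto_joints(angles): joint-space move.
- bot.set_gripper(opening, grasp_force=None): opening from 0.0 (shut) to 1.0 (fully open); grasp_force is the grip in N (None keeps the last); returns when the fingers have stopped.
- bot.wait(seconds).
- bot.solve_ik(position, orientation): joint angles nearest the present ones, or None.
- bot.camera(name): name is "scene" or "top"; returns the picture (420x560x3 uint8, red, green, blue); there is no depth.
- bot.calibration(name): a dict with "mtx" (3x3 intrinsics, pixels), "extrinsics" (4x4, takes a point from world to camera coordinates). Camera axes: x right, y down, z forward; pixel columns grow to the right and rows downward; lengths in m; the calibration is good to about 2 mm. A picture is of the moment at which its call begins. calibration takes no time and is no camera call.
A pose or a line that the arm cannot do raises bot.PlanningError and nothing moves.
- bot.close_job(): hands the job in, once; it reports no verdict.
Trained networks look in the newest picture that a camera, given by its name, has taken for a name from the list of things; names that differ only in an ending like _2 or _b are one class to them, and where a whole thing is asked for, a point or a joint stands for the part that bears it (a point fixed in the world has none). Each returns a list of dicts, best first, with "confidence" (0 to 1); they miss things now and then, are a little off and sometimes report something else, mostly with a low value. They report only what shows in the picture. A call takes as long as a camera call. They do not tell look-alikes from the thing itself.
- bot.search_frame(camera, thing): "bbox" ([left, top, width, height] in pixels, round what is visible of it).
Readings, each from a call of its own:
- bot.read_clock(): time.
- bot.read_joint_positions(): joint angles.
- bot.read_joint_vel(): joint speeds.
- bot.read_joint_efforts(): joint torques, N m.
- bot.read_position(): TCP position.
- bot.read_tool_rot(): TCP orientation.
- bot.read_ft_force(): force on the tool from outside, world axes, zero at the start.
- bot.read_moment(): the same for the moment, N m.
- bot.read_gripper_width(): opening from 0.0 (shut) to 1.0 (fully open).
Only numpy, scipy, OpenCV 4.12 (cv2) and the standard library are available. Lean on these libraries where they do the work, as an engineer would, in place of code of your own. Each camera call takes 0.05 s, during which the arm holds its last target. There are 200 camera calls.

### The job

Turn the blue suction valve's lever until it stands over the red set mark and leave it there while you take the scraper from its mat and push all the orange chips off the white plate into the catch tray, never touching a chip with the fingers. Then stand the scraper back upright on the middle of its mat, lengthwise along it, let go, and only then turn the blue lever back until it is fully shut. Leave the yellow valve, the bottle and the green carton alone.

Things in the scene. Friction and masses are not known exactly. Their poses are not given: they have to be found in the camera images.
- blue_lever (a joint): Opening angle of the suction valve's blue lever, rad: 0 = fully shut (hard stop), 1.571 = fully open (hard stop). It grows counter-clockwise seen from above. Shut, the lever points along the valve's +y; fully open, along its -x, over the steel outlet nozzle. Starts at 0 to 0.2. Friction about 0.12 N m; it stays where it is left.
- set_tab (a joint): Angle of the red set mark, rad, in the same sense and from the same zero as blue_lever: at the set opening both read the same. It is 0.6 to 1.2 and stays fixed in an episode. It is a flat red strip 10 mm wide under the lever's level, reaching from 42 to 118 mm from the valve's axis, so that it sticks out past the lever's end.
- blue_lever_tip (a point): Point on the blue lever's centre line, 95 mm from the turning axis and 5 mm short of its outer end, at half the lever's height. The lever is a straight level bar 16 mm wide and 24 mm tall, reaching to 100 mm from the axis; its middle is 123 mm and its top 135 mm above the bench. Free space of 23 mm lies under the bar, over the dial.
- suction_valve_axis (a point): Point on the suction valve's vertical turning axis at the lever's mid-height (123 mm). The valve is a steel turret fixed to the bench, with a 60 mm round foot, an outlet nozzle along its -x and a white 104 mm dial disc whose top is at 84 mm. The axes are the valve's: x, y level, z up.
- tab_mark (a point): Point 95 mm from the valve's axis in the direction of the red mark, at the lever's mid-height: where blue_lever_tip must come to.
- yellow_lever_tip (a point): Same point on the yellow lever of the other, otherwise equal turret (gas valve, without a red mark): a bystander. Its lever stands at any angle and must not be turned.
- gas_valve_axis (a point): Point on the gas valve's vertical axis at lever mid-height (123 mm).
- station: White plate 190 (x) by 170 mm (y), top 50 mm above the bench, with a catch tray at its open +x end; fixed. Origin on the bench under the plate's centre; x points to the tray, z up. Rails 8 mm thick, 15 mm above the plate, on both long sides and the closed -x end; 154 mm between the side rails. Axes shared by its points.
- plate_mid (a point): Centre of the plate's top, 50 mm above the bench; axes as station.
- tray_mid (a point): Centre of the dark steel catch tray's floor, 5 mm above the bench, at x = +145 mm of the station. The tray spans station x = 95 to 200 mm, is 160 mm wide inside, and its three outer walls are 45 mm high; axes as station.
- scraper: Scraper block, loose, 0.17 to 0.35 kg, standing upright: a green blade bar 24 mm (x) by 134 mm (y) by 30 mm tall, with a wooden grip 26 mm (x) by 60 mm (y) on its middle up to 85 mm. Origin at the centre of its underside, z up. Grip it across x.
- mat: Grey rubber mat fixed to the bench, 90 mm (x) by 190 mm (y), 4 mm thick, the scraper's parking place. Origin at the centre of its underside. The scraper stands on it with its blade along the mat's y.
- bottle: Amber bottle, loose, 68 mm in diameter, 125 mm tall: a bystander. Origin at the centre of its underside.
- carton: Green and white carton, loose, 120 x 110 x 75 mm: a bystander. Origin at the centre of its underside.
- chip1: Orange plastic chip, loose, about 32 x 24 x 8 mm, 12 g, starting flat on the plate, its centre between x = -12 and +70 mm and within 57 mm of the station's middle line, so that the plate behind it (towards -x) is free for the blade. Origin at the centre of its underside.
- chip2: Orange plastic chip, loose, about 32 x 24 x 8 mm, 12 g, starting flat on the plate, its centre between x = -12 and +70 mm and within 57 mm of the station's middle line, so that the plate behind it (towards -x) is free for the blade. Origin at the centre of its underside.
- chip3: Orange plastic chip, loose, about 32 x 24 x 8 mm, 12 g, starting flat on the plate, its centre between x = -12 and +70 mm and within 57 mm of the station's middle line, so that the plate behind it (towards -x) is free for the blade. Origin at the centre of its underside.
Things that resemble listed ones, but are neither listed nor needed, are in the scene too. Of the things that look like the scraper, take the one that is nearest to the robot's base at the start.

How it is judged:
On the way, in this order (a step that is already met when the one before it is completed fails the run):
1. the blue lever is turned to the red mark (its tip within 10 mm of the mark, about 6 degrees) and stands still there (horizontal distance between blue_lever_tip and tab_mark below 0.01 m and velocity of joint blue_lever between -0.05 and 0.05 rad/s), for 0.4 s.
2. all three chips lie in the catch tray while the blue lever is still at the red mark (z of each of chip1, chip2, chip3 in the frame of station below 0.045 m and x of chip1 in the frame of station between 0.095 and 0.2 m and y of chip1 in the frame of station between -0.085 and 0.085 m and x of chip2 in the frame of station between 0.095 and 0.2 m and y of chip2 in the frame of station between -0.085 and 0.085 m and x of chip3 in the frame of station between 0.095 and 0.2 m and y of chip3 in the frame of station between -0.085 and 0.085 m and horizontal distance between blue_lever_tip and tab_mark below 0.01 m), for 0.2 s.
3. the scraper stands upright on the middle of its mat (within 30 mm and 17 degrees), let go, and the blue lever is still at the red mark (horizontal distance between scraper and mat below 0.03 m and height (world z) of scraper below 0.009 m and angle between scraper's own z axis and vertical below 0.1 rad and angle between the y axis of scraper and the y axis of mat, either way round below 0.3 rad and linear speed of scraper below 0.02 m/s and contact force between the fingers and scraper below 0.1 N and horizontal distance between blue_lever_tip and tab_mark below 0.01 m), for 0.2 s.
At the end, for the whole second after the job is handed in: The blue lever is shut to within 0.07 rad (4 degrees); all three chips lie in the catch tray, below the plate's top; the scraper stands upright and at rest on its mat, its middle within 30 mm of the mat's and within 17 degrees of lengthwise, released (value of joint blue_lever below 0.07 rad and z of each of chip1, chip2, chip3 in the frame of station below 0.045 m and x of chip1 in the frame of station between 0.095 and 0.2 m and y of chip1 in the frame of station between -0.085 and 0.085 m and x of chip2 in the frame of station between 0.095 and 0.2 m and y of chip2 in the frame of station between -0.085 and 0.085 m and x of chip3 in the frame of station between 0.095 and 0.2 m and y of chip3 in the frame of station between -0.085 and 0.085 m and horizontal distance between scraper and mat below 0.03 m and height (world z) of scraper below 0.009 m and angle between scraper's own z axis and vertical below 0.1 rad and angle between the y axis of scraper and the y axis of mat, either way round below 0.3 rad and linear speed of scraper below 0.02 m/s and contact force between the fingers and scraper below 0.1 N); the robot touches nothing.
It fails at once if the yellow lever is turned (its tip moves more than 10 mm) (distance of yellow_lever_tip from where it was at the start of the episode above 0.01 m).
It fails at once if the bottle or the carton is shifted by more than 20 mm (distance of any of bottle, carton from where it was at the start of the episode above 0.02 m).
It fails at once if the fingers touch a chip (contact force between the fingers and chip1 above 0.3 N or contact force between the fingers and chip2 above 0.3 N or contact force between the fingers and chip3 above 0.3 N).
It also fails if it takes over 72 s, if anything falls off the work surface, if the arm or the gripper's body presses on something with over 40 N, if the wrist force passes 120 N, or if a joint passes its speed limit or range.

## Working session

There is one attempt and no reset: what is moved stays moved. The work goes in short steps, each a Python script; the robot and the scene stay as the last script left them, time stands still between calls to the robot, and variables do not carry over. Pictures are saved under pics/ and viewed, about 8 in all and at most 12, crops included, and the job is handed in when it is done.

```bash
ls; mkdir -p pics
python3 - <<'E'
from cell import bot
import cv2, numpy as np
for c in ("scene","top"):
    im=bot.camera(c); cv2.imwrite(f"pics/{c}0.png",cv2.resize(im[:,:,::-1],(784,588),interpolation=cv2.INTER_CUBIC))
    k=bot.calibration(c); print(c,k["mtx"].tolist(),np.round(k["extrinsics"],4).tolist())
    for t in ["blue_lever","set_tab","yellow_lever_tip","suction_valve_axis","station","scraper","mat","bottle","carton","chip1"]:
        print(t,[(np.round(d["bbox"]).astype(int).tolist(),round(d["confidence"],2)) for d in bot.search_frame(c,t)][:6])
print(bot.read_clock(), bot.read_tool_rot())
E
```

```text
pics
scene [[493.15089783931495, 0.0, 281.468846131995], [0.0, 493.15089783931495, 200.66565564427907], [0.0, 0.0, 1.0]] [[-0.3817, 0.9242, 0.0062, 0.2656], [0.6214, 0.2616, -0.7385, -0.2497], [-0.6842, -0.2781, -0.6742, 2.1275], [0.0, 0.0, 0.0, 1.0]]
blue_lever [([395, 208, 40, 16], 0.84)]
set_tab []
yellow_lever_tip [([313, 220, 43, 20], 0.86), ([383, 207, 50, 40], 0.24)]
suction_valve_axis [([380, 207, 54, 36], 0.56), ([396, 206, 39, 21], 0.4)]
station [([239, 180, 71, 81], 0.59), ([211, 163, 12, 33], 0.58), ([161, 195, 50, 48], 0.37)]
scraper [([143, 173, 33, 27], 0.84), ([172, 144, 10, 26], 0.79), ([208, 165, 19, 31], 0.77), ([379, 251, 27, 39], 0.63)]
mat [([202, 171, 30, 30], 0.92)]
bottle [([380, 252, 25, 35], 0.8)]
carton [([160, 195, 50, 46], 0.66)]
chip1 [([292, 204, 4, 11], 0.46), ([261, 198, 8, 10], 0.45), ([302, 222, 51, 37], 0.45), ([272, 210, 5, 11], 0.39)]
top [[457.9306465815063, 0.0, 277.15615912479], [0.0, 457.9306465815063, 210.3273008380618], [0.0, 0.0, 1.0]] [[0.0233, -0.9997, 0.0006, -0.0922], [-0.9809, -0.023, -0.1929, 0.5482], [0.1929, 0.0039, -0.9812, 1.224], [0.0, 0.0, 0.0, 1.0]]
blue_lever [([82, 220, 49, 20], 0.79)]
set_tab [([89, 240, 25, 18], 0.48), ([352, 210, 50, 72], 0.37)]
yellow_lever_tip [([172, 164, 45, 21], 0.74), ([170, 154, 61, 50], 0.22)]
suction_valve_axis [([82, 214, 64, 50], 0.92)]
station [([244, 154, 68, 103], 0.67)]
scraper [([368, 222, 25, 50], 0.97), ([425, 183, 34, 43], 0.56)]
mat [([352, 213, 52, 70], 0.81), ([244, 153, 67, 103], 0.59), ([82, 225, 50, 13], 0.5)]
bottle [([110, 156, 30, 30], 0.66)]
carton []
chip1 [([271, 186, 13, 16], 0.65), ([255, 212, 11, 11], 0.64), ([290, 210, 10, 12], 0.61)]
1.1 [-0.58853858  0.58855066  0.39193647 -0.3919391 ]
```

View pics/top0.png

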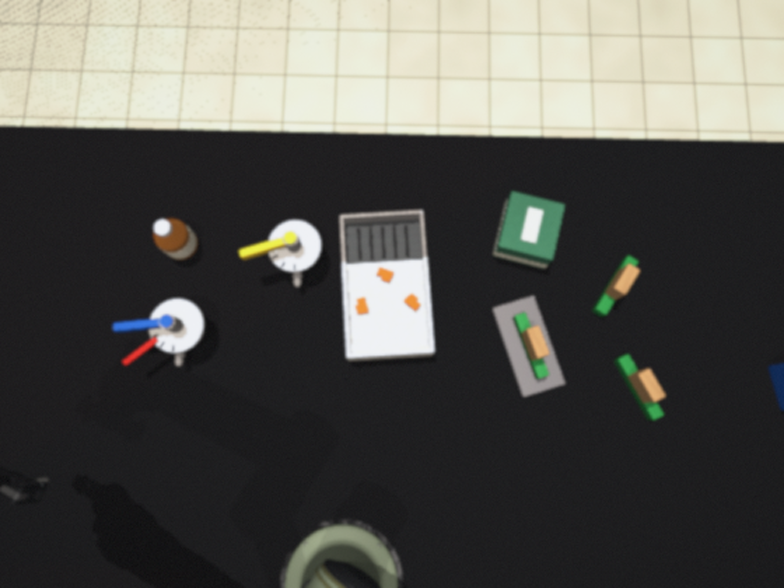

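View pics/scene0.png

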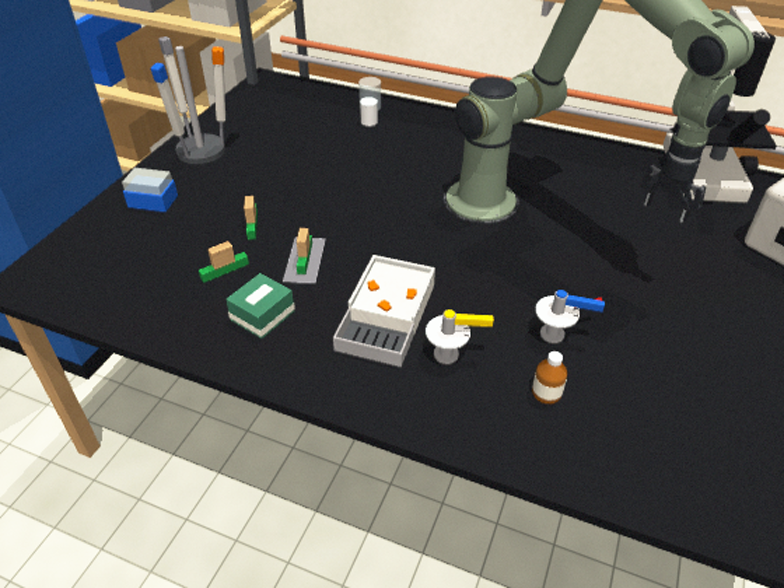

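```bash
cat > h.py <<'E'
from cell import bot
import cv2, numpy as np
from scipy.spatial.transform import Rotation as R
def unproj(c,uv,z):
    k=bot.calibration(c); K,E=k["mtx"],np.array(k["extrinsics"]); Rm,t=E[:3,:3],E[:3,3]
    uv=np.atleast_2d(uv); d=np.c_[uv,np.ones(len(uv))]@np.linalg.inv(K).T@Rm; o=-Rm.T@t
    return (o+d*((z-o[2])/d[:,2])[:,None])[:,:2]
def proj(c,P):
    k=bot.calibration(c); E=np.array(k["extrinsics"]); P=np.atleast_2d(P)@E[:3,:3].T+E[:3,3]
    q=P@np.array(k["mtx"]).T; return q[:,:2]/q[:,2:]
HSV=dict(blue=((105,150,80),(125,255,255)),red=((0,180,100),(5,255,255)),red2=((174,180,100),(180,255,255)),yellow=((24,150,100),(34,255,255)),orange=((7,170,120),(20,255,255)),green=((50,150,60),(75,255,255)),white=((0,0,175),(180,40,255)),wood=((8,70,130),(18,160,255)),grey=((0,0,70),(180,40,165)))
def blobs(im,col,roi=None,amin=15):
    h=cv2.cvtColor(im,cv2.COLOR_RGB2HSV); m=cv2.inRange(h,*HSV[col])
    if col=="red": m|=cv2.inRange(h,*HSV["red2"])
    if roi: z=np.zeros_like(m); x,y,w,hh=roi; z[y:y+hh,x:x+w]=m[y:y+hh,x:x+w]; m=z
    n,l,s,c=cv2.connectedComponentsWithStats(m)
    return [np.argwhere(l==i)[:,::-1].astype(float) for i in range(1,n) if s[i,4]>=amin]
def rect(P):  # metric min-area rect: centre, long, short, angle of long axis
    (c,(w,h),_)=r=cv2.minAreaRect((P*1000).astype(np.float32)); b=cv2.boxPoints(r); e=max([b[1]-b[0],b[2]-b[1]],key=np.linalg.norm)
    return np.round([c[0],c[1],max(w,h),min(w,h),np.degrees(np.arctan2(e[1],e[0]))%180],1).tolist()
E
python3 - <<'E'
from h import *
im=bot.camera("top")
for col,z,roi in [("blue",.135,(60,190,100,80)),("red",.084,(60,190,100,100)),("yellow",.135,(150,140,100,60)),("white",.084,(90,190,70,80)),("white",.084,(170,140,70,70)),("orange",.058,(230,140,90,120)),("white",.06,(235,130,85,140)),("green",.03,(350,190,60,100)),("green",.03,(405,160,90,150)),("wood",.085,(350,150,150,160)),("grey",.004,(340,190,80,100)),("green",.075,(340,120,80,80)),("white",.125,(100,150,40,40))]:
    print(col,z)
    for b in blobs(im,col,roi): P=unproj("top",b,z); print("  n",len(b),b.mean(0).round(1),"mean",(P.mean(0)*1000).round(1),rect(P))
q=bot.read_tool_rot(); print(R.from_quat(np.roll(q,-1)).as_matrix().round(3))
crops=[im[200:275,70:150],im[195:295,340:420],im[145:265,235:325]]
o=np.hstack([cv2.resize(c,(262,300),interpolation=cv2.INTER_CUBIC) for c in crops]); cv2.imwrite("pics/crops1.png",o[:,:,::-1])
E
```

```text
blue 0.135
  n 241 [ 95.  231.9] mean [466.5 389.4] [466.8, 386.9, 82.5, 21.2, 97.1]
  n 40 [118.2 228.9] mean [475.5 330.2] [475.3, 330.7, 16.1, 15.5, 5.1]
red 0.084
  n 143 [ 98.3 251.4] mean [421.  395.9] [421.8, 395.1, 72.3, 15.0, 129.8]
yellow 0.135
  n 34 [206.6 169.7] mean [639.7 110.1] [638.8, 110.3, 16.7, 13.3, 3.0]
  n 217 [184.2 177.1] mean [618.  168.2] [619.6, 164.6, 85.0, 21.6, 108.8]
white 0.084
  n 885 [127.6 232.2] mean [474.8 322.1] [474.4, 326.6, 101.9, 97.2, 4.5]
white 0.084
  n 802 [212.2 175.5] mean [638.3 102.2] [639.7, 107.1, 103.2, 97.0, 2.5]
orange 0.058
  n 39 [274.8 195.8] mean [590.4 -72. ] [591.4, -72.4, 22.1, 14.0, 45.7]
  n 39 [294.2 215.2] mean [ 536.5 -126.8] [535.8, -126.4, 19.7, 16.6, 1.3]
  n 37 [258.1 218.5] mean [525.  -27.3] [526.4, -28.2, 22.6, 13.8, 1.8]
white 0.06
  n 3911 [276.3 220.5] mean [520.6 -77.6] [529.2, -77.0, 200.4, 171.9, 4.9]
green 0.03
  n 37 [372.2 229.8] mean [ 505.1 -348.4] [504.0, -348.1, 21.7, 18.0, 25.9]
  n 68 [384.6 262.6] mean [ 413.7 -381.3] [413.5, -381.7, 28.3, 18.5, 22.5]
green 0.03
  n 42 [448.9 185.7] mean [ 638.3 -570.7] [638.2, -569.8, 34.8, 16.5, 96.7]
  n 136 [430.9 217.8] mean [ 543.6 -515.2] [542.8, -515.0, 40.1, 28.4, 145.9]
  n 138 [446.5 260. ] mean [ 424.9 -553.6] [423.9, -554.9, 38.5, 30.6, 28.1]
  n 124 [466.  293.4] mean [ 334.7 -602.7] [333.0, -601.8, 40.3, 27.0, 91.3]
wood 0.085
  n 216 [447.  199.3] mean [ 585.6 -542.8] [587.0, -543.2, 62.1, 28.3, 147.9]
  n 222 [383.8 244. ] mean [ 458.7 -367.5] [459.5, -367.2, 60.5, 27.7, 19.6]
  n 242 [464.9 274.7] mean [ 382.2 -580.3] [382.0, -580.3, 60.6, 28.1, 27.9]
grey 0.004
  n 1603 [375.8 247.4] mean [ 459.3 -363.1] [461.9, -366.8, 194.7, 94.8, 18.6]
green 0.075
white 0.125
  n 101 [115.1 162. ] mean [658.1 358.4] [658.1, 358.8, 28.5, 26.8, 5.1]
[[ 0.386  0.    -0.923]
 [ 0.923 -0.     0.386]
 [-0.    -1.    -0.   ]]
```

View pics/crops1.png

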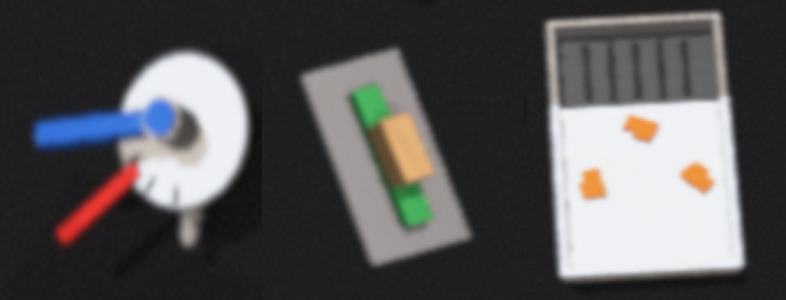

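```bash
cat >> h.py <<'E'
def rot(a): # tool down, jaw axis at world angle a (deg)
    a=np.radians(a); x=np.array([np.cos(a),np.sin(a),0]); y=np.array([0,0,-1.])
    return np.roll(R.from_matrix(np.c_[x,y,np.cross(x,y)]).as_quat(),1)
def T(p,L): # planar pose (x,y,deg) applied to local pts
    L=np.atleast_2d(L).astype(float); c,s=np.cos(np.radians(p[2])),np.sin(np.radians(p[2]))
    return np.c_[p[0]+c*L[:,0]-s*L[:,1],p[1]+s*L[:,0]+c*L[:,1],L[:,2]]
def box(x0,x1,y0,y1,z0,z1): return np.array([[x,y,z] for x in(x0,x1) for y in(y0,y1) for z in(z0,z1)])
def fit(mask,hulls,p0,c="top",S=8): # silhouette fit of x,y,yaw
    from scipy.optimize import minimize
    M=cv2.resize(mask,None,fx=S,fy=S,interpolation=cv2.INTER_LINEAR)>127
    def cost(p):
        r=np.zeros(M.shape,np.uint8)
        for L in hulls: cv2.fillConvexPoly(r,cv2.convexHull(((proj(c,T(p,L))+.5)*S).astype(np.float32)).astype(int),1)
        r=r>0; return 1-(r&M).sum()/(r|M).sum()
    p0=np.array(p0,float); best=minimize(cost,p0,method="Nelder-Mead",options=dict(initial_simplex=np.vstack([p0,p0+[.006,0,0],p0+[0,.006,0],p0+[0,0,4]]),xatol=1e-4,fatol=1e-5))
    return best.x,best.fun
E
python3 - <<'E'
from h import *
im=bot.camera("top"); h=cv2.cvtColor(im,cv2.COLOR_RGB2HSV)
def roi(m,x,y,w,hh): z=np.zeros_like(m); z[y:y+hh,x:x+w]=m[y:y+hh,x:x+w]; return z
bright=cv2.inRange(h,(0,0,45),(180,255,255))
k=lambda m:cv2.morphologyEx(m,cv2.MORPH_CLOSE,np.ones((5,5),np.uint8))
st=roi(k(bright),235,140,85,125)
p,f=fit(st,[box(-.095,.095,-.085,.085,0,.065),box(.095,.2,-.085,.085,0,.045)],(.53,-.077,-3)); print("station",p,f)
for b in blobs(im,"orange",(230,140,90,120)):
    P=unproj("top",b.mean(0),.057)[0]; d=P-p[:2]; a=np.radians(p[2]); print("chip st",np.cos(a)*d[0]+np.sin(a)*d[1],-np.sin(a)*d[0]+np.cos(a)*d[1])
mt=roi(k(bright),340,195,80,100)
m,f=fit(mt,[box(-.045,.045,-.095,.095,0,.004),],(.46,-.367,-71)); print("mat",m,f)
gw=roi(cv2.inRange(h,*HSV["green"])|cv2.inRange(h,*HSV["wood"]),345,195,70,100); gw=cv2.morphologyEx(gw,cv2.MORPH_CLOSE,np.ones((3,3),np.uint8))
s,f=fit(gw,[box(-.012,.012,-.067,.067,.004,.034),box(-.013,.013,-.03,.03,.034,.089)],(.46,-.367,-71)); print("scraper",s,f)
bl=roi(cv2.inRange(h,*HSV["blue"]),60,190,100,80); ax=(.4745,.3275)
L,f=fit(bl,[box(-.008,.008,0.02,.1,.111,.135)],(*ax,7)); print("lever",L,f)
rd=roi(cv2.inRange(h,*HSV["red"]),60,190,100,100)
r,f=fit(rd,[box(-.005,.005,.046,.118,.084,.088)],(*ax,39)); print("tab",r,f)
yl=roi(cv2.inRange(h,*HSV["yellow"]),150,140,100,60); y,f=fit(yl,[box(-.008,.008,0.02,.1,.111,.135)],(.639,.108,17)); print("yellow",y,f)
for n,po,as_ in [("lever",(*(T(L,[0,.08,.104])[0]),),(L[2],L[2]+180)),("leverend",T((*ax,39.3),[0,.08,.104])[0],(39.3,219.3)),("grip",(s[0],s[1],.05),(s[2],s[2]+180)),("plate0",T(p,[-.06,0,.1])[0],(p[2],p[2]+180)),("plate1",T(p,[.12,0,.1])[0],(p[2],p[2]+180))]:
    for a in as_:
        q=bot.solve_ik(list(po),list(rot(a))); print(n,round(a),None if q is None else np.round(q,2))
E
```

```text
station [ 0.52337035 -0.07460314  4.20811331] 0.08784997796031069
chip st 0.06728021070564161 -0.0023021643264010405
chip st 0.00944524125769494 -0.05289550712237671
chip st 0.005240675069254007 0.047124219034878824
mat [  0.46117256  -0.36642222 -70.62118038] 0.11247587753611854
scraper [  0.46020853  -0.36830064 -72.98614508] 0.49008272231622485
lever [0.47527027 0.33290455 6.78033978] 0.26907770371107353
tab [ 0.4738316   0.32976215 39.11458333] 0.2411752272246882
yellow [ 0.63988812  0.11051983 17.04724953] 0.3051679190308235
lever 7 [ 0.61  0.56 -0.16  0.84  0.    2.06]
lever 187 [ 0.61  0.56 -0.16  0.84  0.   -1.08]
leverend 39 [ 0.61  0.49 -0.3   0.79  0.    1.5 ]
leverend 219 [ 0.61  0.49 -0.3   0.79  0.   -1.64]
grip -73 [-0.8   0.57 -0.31  0.69  0.    2.04]
grip 107 [-0.8   0.57 -0.31  0.69  0.   -1.1 ]
plate0 4 [-0.33  0.32 -0.58  0.67  0.    1.17]
plate0 184 [-0.33  0.32 -0.58  0.67  0.   -1.97]
plate1 4 [-0.22  0.61 -0.09  0.87  0.    1.28]
plate1 184 [-0.22  0.61 -0.09  0.87  0.   -1.86]
```

Run:
```python
from h import *
ax=(.4745,.3285); r=.077
P=lambda a,z:T((*ax,a),[0,r,z])[0].tolist()
bot.set_gripper(.6,20)
bot.move_pose(P(6.8,.2),rot(6.8).tolist())
bot.move_linear(P(6.8,.106),.15,until_force=8)
print(bot.read_position(),bot.read_ft_force())
bot.set_gripper(0,20); print("w",bot.read_gripper_width(),bot.read_ft_force())
for a in np.linspace(6.8,39.2,7)[1:]: bot.move_linear(P(a,.106),.08,rotation=rot(a).tolist())
print(bot.read_position(),bot.read_ft_force())
bot.set_gripper(.6); bot.move_linear(P(39.2,.26),.2); bot.wait(.1)
print(bot.read_clock())
bot.move_linear([.42,.1,.3],.35)
im=bot.camera("top"); sc=bot.camera("scene")
cv2.imwrite("pics/l1.png",np.hstack([cv2.resize(im[200:275,70:150],(400,375),interpolation=cv2.INTER_CUBIC),cv2.resize(sc[180:255,360:440],(400,375),interpolation=cv2.INTER_CUBIC)])[:,:,::-1])
for c,z in (("blue",.135),("red",.086)):
    for b in blobs(im,c,(60,190,100,100)): print(c,rect(unproj("top",b,z)))
print(bot.read_clock())
```

```text
[0.46550794 0.40575374 0.10691563] [ 0.02075743  0.1360631  -0.07971482]
w 0.1907693388594192 [1.61279497 0.1814802  3.45269309]
[0.42863666 0.38847037 0.10714725] [ 7.08683426 -0.75508105  1.46872088]
6.825
7.9083
```

View pics/l1.png

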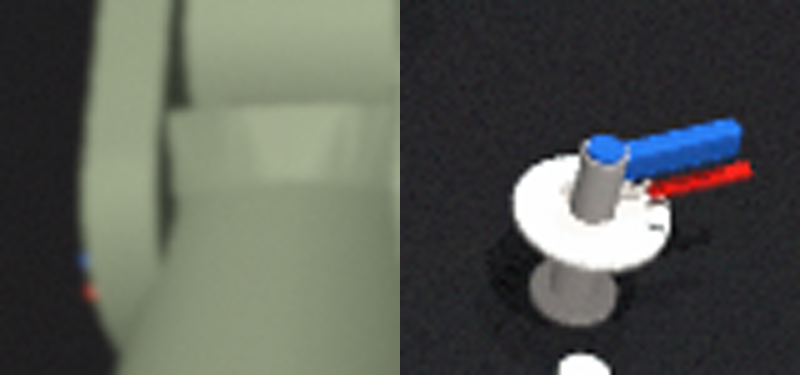

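Run:
```python
from h import *
s=(.4598,-.3675)
bot.set_gripper(.75)
bot.move_pose([*s,.25],rot(-71.5).tolist())
im=bot.camera("top")
for c,z in (("blue",.135),("red",.086),("yellow",.135)):
    for b in blobs(im,c,(60,140,180,150)): print(c,rect(unproj("top",b,z)))
h=cv2.cvtColor(im,cv2.COLOR_RGB2HSV)
for c,H,p0 in (("blue",box(-.008,.008,0.02,.1,.111,.135),39),("red",box(-.005,.005,.046,.118,.084,.088),39)):
    m=cv2.inRange(h,*HSV[c]); m[:190]=0; m[280:]=0; m[:,160:]=0
    print(c,fit(m,[H],(.4745,.329,p0)))
print(bot.read_clock())
```

```text
blue [475.3, 330.7, 16.1, 15.5, 5.1]
blue [436.4, 373.8, 83.1, 20.3, 129.9]
red [415.5, 394.7, 62.6, 11.3, 122.6]
yellow [638.8, 110.3, 16.7, 13.3, 3.0]
yellow [619.9, 164.3, 85.8, 21.4, 108.8]
blue (array([ 0.47566529,  0.33125731, 39.25506366]), np.float64(0.3063845514182759))
red (array([ 0.47298567,  0.33149062, 40.22530488]), np.float64(0.833659746703225))
9.9667
```

Run:
```python
from h import *
s=(.4598,-.3675)
print(bot.move_linear([*s,.049],.15,until_force=10), bot.read_position())
bot.set_gripper(0,60); print("w",bot.read_gripper_width(),bot.read_ft_force(),bot.read_moment())
bot.move_linear([*s,.2],.15); print("lifted",bot.read_gripper_width(),bot.read_ft_force())
p=(.5234,-.0746,4.4)
bot.move_pose(T(p,[-.06,0,.2])[0].tolist(),rot(4.4).tolist())
im=bot.camera("top"); sc=bot.camera("scene")
cv2.imwrite("pics/g1.png",np.hstack([cv2.resize(im[140:265,230:330],(400,500)),cv2.resize(sc[130:255,215:315],(400,500))])[:,:,::-1])
print(bot.read_clock())
```

```text
False [ 0.46033566 -0.36803401  0.04988514]
w 0.2957662524108681 [-0.44916448  1.20712916  4.36930222] [ 0.15666925  0.07262924 -0.00379738]
lifted 0.29723960401817234 [-1.29413865  0.00800702 -3.16940757]
14.25
```

View pics/g1.png

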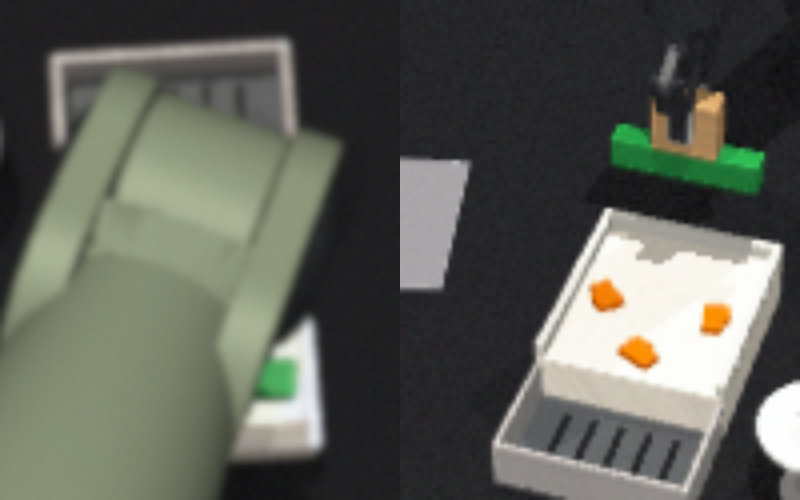

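Run:
```python
from h import *
sc=bot.camera("scene"); h=cv2.cvtColor(sc,cv2.COLOR_RGB2HSV); m=cv2.inRange(h,(50,120,40),(75,255,255)); z=np.zeros_like(m); z[150:185,255:315]=m[150:185,255:315]
t=bot.read_position(); b=t[2]-.0459; print(t)
f=lambda m,H,p0:fit(m,H,p0,"scene")
g,c=f(z,[box(-.012,.012,-.067,.067,b,b+.03)],(t[0],t[1],4.4)); print("blade",g,c)
# station in the scene view (bias check)
w=cv2.inRange(h,(0,0,60),(180,70,255))|cv2.inRange(h,*HSV["orange"]); w=cv2.morphologyEx(w,cv2.MORPH_CLOSE,np.ones((3,3),np.uint8)); z2=np.zeros_like(w); z2[180:262,236:307+5]=w[180:262,236:312]
n,l,s,_=cv2.connectedComponentsWithStats(z2); i=1+np.argmax(s[1:,4]); z2=((l==i)*255).astype(np.uint8)
print("station",f(z2,[box(-.095,.095,-.085,.085,0,.065),box(.095,.2,-.085,.085,0,.045)],(.5234,-.0746,4.4)))
```

```text
[ 0.46394456 -0.0803157   0.19989433]
blade [ 0.46124896 -0.07990541  4.88150476] 0.2447385317828351
station (array([ 0.52462539, -0.07634364,  4.55952835]), np.float64(0.025177290756841164))
```

Run:
```python
from h import *
p=(.5242,-.0758,4.5); q=rot(4.5).tolist()
bot.move_linear(T(p,[-.06,0,.2])[0].tolist(),.1,rotation=q)
bot.move_linear(T(p,[-.06,0,.115])[0].tolist(),.15)
hit=bot.move_linear(T(p,[-.06,0,.093])[0].tolist(),.03,until_force=5); t=bot.read_position(); print(hit,t)
z=t[2]+.0005
bot.move_linear(T(p,[-.06,0,z])[0].tolist(),.05); print(bot.read_ft_force())
print(bot.move_linear(T(p,[.125,0,z])[0].tolist(),.08,until_force=30), bot.read_position(),bot.read_ft_force(),bot.read_gripper_width())
bot.move_linear(T(p,[.125,0,.2])[0].tolist(),.2)
bot.move_linear(T(p,[-.1,-.15,.25])[0].tolist(),.3)
im=bot.camera("top"); sc=bot.camera("scene")
cv2.imwrite("pics/w1.png",np.hstack([cv2.resize(im[140:265,230:330],(400,500)),cv2.resize(sc[160:275,215:315],(400,460))if 0 else cv2.resize(sc[160:285,215:315],(400,500))])[:,:,::-1])
for c,r in (("top",(230,130,100,140)),("scene",(225,170,95,100))):
    for b in blobs(bot.camera(c),"orange",r,4):
        P=unproj(c,b.mean(0),.009)[0]-p[:2]; a=np.radians(4.5); print(c,len(b),(np.cos(a)*P[0]+np.sin(a)*P[1]).round(3),(-np.sin(a)*P[0]+np.cos(a)*P[1]).round(3))
print(bot.read_clock())
```

```text
True [ 0.46418674 -0.08052693  0.09553979]
[ 0.20371392 -0.20468629 -2.84419532]
False [ 0.64855319 -0.06602796  0.09609305] [-0.2977465   0.42951433 -2.51549449] 0.29635313672645663
top 74 0.14 -0.045
top 68 0.142 0.061
top 76 0.132 0.006
scene 59 0.139 -0.045
scene 59 0.132 0.006
scene 46 0.14 0.058
20.55
```

View pics/w1.png

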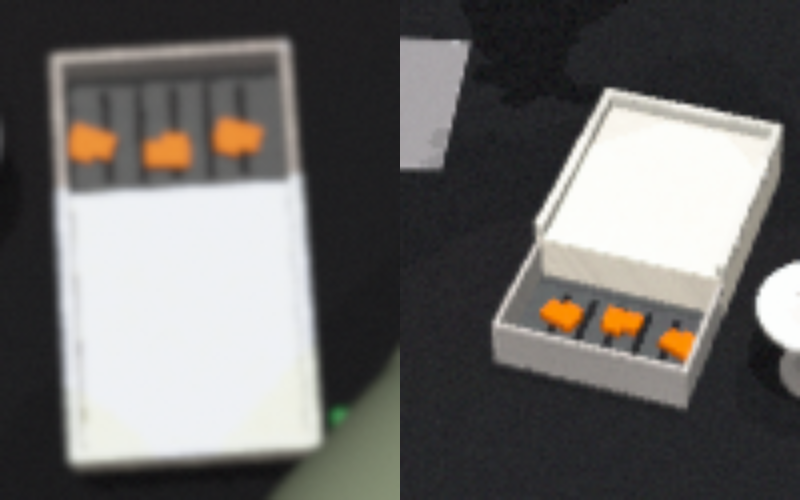

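Run:
```python
from h import *
m=(.4612,-.3664); q=rot(-70.8).tolist()
bot.move_pose([*m,.2],q); bot.move_linear([*m,.062],.15)
print(bot.move_linear([*m,.046],.03,until_force=4),bot.read_position(),bot.read_ft_force())
bot.set_gripper(.75); bot.wait(.2); print(bot.read_gripper_width(),bot.read_ft_force())
bot.move_linear([*m,.25],.15); bot.wait(.3); bot.move_linear([.42,0,.3],.3)
im=bot.camera("top"); sc=bot.camera("scene")
cv2.imwrite("pics/m1.png",np.hstack([cv2.resize(im[195:295,340:420],(400,500)),cv2.resize(sc[155:215,190:238],(400,500))])[:,:,::-1])
for b in blobs(im,"wood",(350,200,60,90)): print("wood",rect(unproj("top",b,.089)))
for b in blobs(im,"green",(350,200,60,90)): print("green",rect(unproj("top",b,.034)))
h=cv2.cvtColor(sc,cv2.COLOR_RGB2HSV)
for b in blobs(sc,"blue",(360,180,90,70)): print("blue",len(b))
print(bot.read_clock())
```

```text
True [ 0.46122018 -0.36626323  0.0494151 ] [-0.19629483  0.74941148  4.9109735 ]
0.7471367177346917 [ 0.78725827  0.47533983 -0.24750732]
wood [460.4, -366.5, 61.2, 27.6, 19.6]
green [505.7, -347.6, 22.8, 17.9, 25.9]
green [415.3, -379.7, 26.5, 18.9, 15.2]
blue 221
27.0917
```

View pics/m1.png

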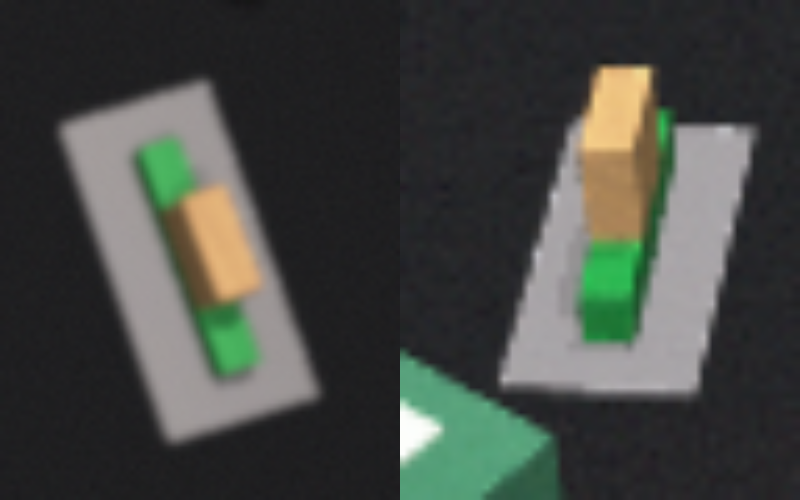

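Run:
```python
from h import *
ax=(.4745,.3285); r=.077
P=lambda a,z:T((*ax,a),[0,r,z])[0].tolist()
bot.set_gripper(.6,20)
bot.move_pose(P(39.3,.25),rot(39.3).tolist())
bot.move_linear(P(39.3,.106),.15,until_force=8)
bot.set_gripper(0,20); print("w",bot.read_gripper_width())
def tang(a): return float(np.dot(bot.read_ft_force()[:2],[np.cos(np.radians(a)),np.sin(np.radians(a))]))
for a in np.r_[np.arange(36.3,9,-3),np.arange(8,-10,-1.)]:
    hit=bot.move_linear(P(a,.106),.08,rotation=rot(a).tolist(),until_force=12)
    f=tang(a); print(round(a,1),hit,round(f,1),end="; ")
    if a<10 and (hit or abs(f)>14): break
bot.set_gripper(.6); bot.wait(.1); t=bot.read_position(); bot.move_linear([t[0],t[1],.26],.2)
bot.move_linear([.42,.05,.32],.3); bot.move_pose([.35,-.15,.35],rot(0).tolist())
im=bot.camera("top"); sc=bot.camera("scene")
for c in("blue","yellow"):
    for b in blobs(im,c,(60,140,180,150)): print(c,rect(unproj("top",b,.135)))
for b in blobs(im,"orange",(230,130,100,140),4): print(b.mean(0))
cv2.imwrite("pics/f1.png",np.hstack([cv2.resize(im[140:280,60:230],(425,350)),cv2.resize(sc[180:280,300:440],(375,350))])[:,:,::-1])
print(bot.read_clock())
```

```text
w 0.18566960831261983
36.3 False 4.0; 33.3 False 5.1; 30.3 False 5.1; 27.3 False 6.4; 24.3 False 5.4; 21.3 False 3.9; 18.3 False 3.6; 15.3 False 4.0; 12.3 False 3.6; 9.3 False 4.1; 8.0 False 3.2; 7.0 False 2.5; 6.0 False 3.0; 5.0 False 3.0; 4.0 False 1.6; 3.0 False 2.3; 2.0 False 2.3; 1.0 False 3.5; 0.0 False 1.9; -1.0 False 2.6; -2.0 False 2.0; -3.0 False 2.2; -4.0 False -1.4; -5.0 False -4.5; -6.0 False -7.8; -7.0 False -11.4; -8.0 False -14.3; blue [476.6, 388.0, 83.4, 20.9, 91.3]
blue [475.4, 329.4, 17.1, 16.0, 47.9]
yellow [638.8, 110.3, 16.7, 13.3, 3.0]
yellow [619.6, 165.2, 84.0, 21.4, 108.8]
[288.39726027 174.21917808]
[252.23188406 175.73913043]
[271.31578947 177.81578947]
40.875
```

View pics/f1.png

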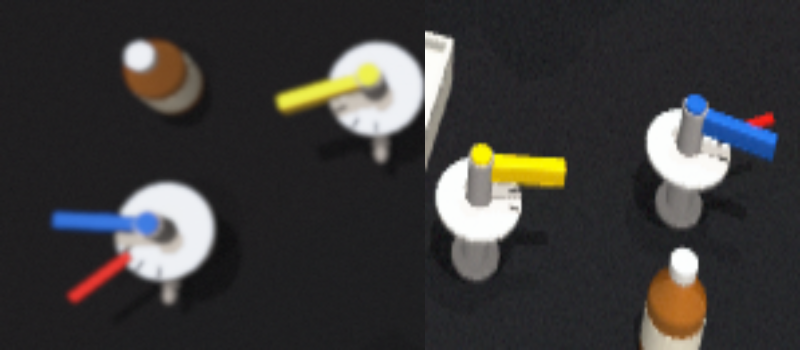

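Run:
```python
from h import *
ax=(.4745,.3285); r=.08
P=lambda a,z:T((*ax,a),[0,r,z])[0].tolist()
bot.set_gripper(.42,20)
bot.move_pose(P(1,.25),rot(1).tolist())
print(bot.move_linear(P(1,.106),.15,until_force=8))
for a in np.arange(-1,-22,-1.5):
    hit=bot.move_linear(P(a,.106),.06,rotation=rot(a).tolist(),until_force=15); f=bot.read_ft_force(); print(round(a,1),hit,f.round(1)[:2] if hasattr(f,'round') else f,end="; ")
    if hit or abs(f[0])>14: break
t=bot.read_position(); print(t)
bot.move_linear(P(0,.106),.1,rotation=rot(0).tolist()); bot.move_linear(P(0,.26),.2)
bot.move_linear([.42,.05,.32],.3); bot.move_pose([.35,-.15,.35],rot(0).tolist())
im=bot.camera("top")
for c in("blue","yellow"):
    for b in blobs(im,c,(60,140,180,150)): print(c,rect(unproj("top",b,.135)))
cv2.imwrite("pics/f2.png",cv2.resize(im[190:280,70:170],(700,600),interpolation=cv2.INTER_CUBIC)[:,:,::-1])
print(bot.read_clock())
```

```text
False
-1.0 False [-0.4 -0.1]; -2.5 False [ 0.2 -0.6]; -4.0 False [-0.6 -0.1]; -5.5 False [ 0.1 -0.1]; -7.0 False [0.1 0.1]; -8.5 False [0.  0.4]; -10.0 False [-3.1  0.6]; -11.5 False [-8.1  0.1]; -13.0 False [-13.1   0.3]; -14.5 False [-19.2  -0. ]; [0.4870371  0.40617923 0.1053287 ]
blue [476.6, 388.0, 83.4, 20.9, 91.3]
blue [475.3, 330.7, 16.1, 15.5, 5.1]
yellow [638.8, 110.3, 16.7, 13.3, 3.0]
yellow [619.5, 165.1, 84.0, 21.1, 108.8]
50.475
```

View pics/f2.png

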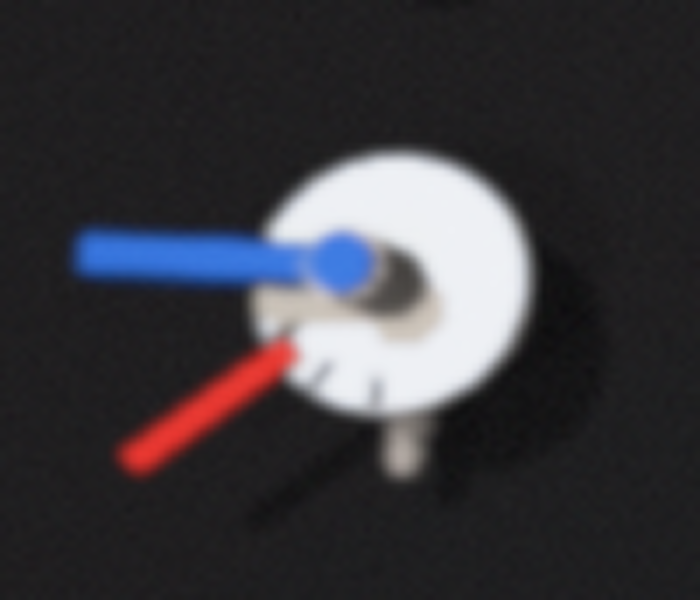

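Run:
```python
from h import *
im=bot.camera("top")
for b in blobs(im,"wood",(350,200,60,90)): print("wood",rect(unproj("top",b,.089)))
print(bot.read_ft_force(),bot.read_clock()); bot.close_job()
```

```text
wood [462.7, -366.0, 56.3, 27.3, 20.9]
[-0.43657836 -0.70408896 -0.37492884] 50.525
the job is handed in; nothing more can be done
```

I did every step in the required order and handed the job in at about 50.5 s of the 72 s. `close_job` reports no verdict, so the results below are my own measurements.

- **Blue lever to the mark:** I gripped the lever and turned it to about 39.3° in world yaw. The red mark measured about 39.1° (129.8° as a line angle, against 129.9° for the lever), so the tip is well within 10 mm. A later refit of the mark was poor because part of it was hidden, so I ignored it.
- **Chips:** One pass of the scraper took all three into the tray. Both cameras put them at station x of 0.13 to 0.14 m, with |y| at most 0.061 m. The fingers stayed about 3.5 cm above the chips' tops.
- **Scraper:** I took the one on the mat, which was the nearest to the base of the three look-alikes. I set it back upright and let go, about 1 mm from the mat's centre and about 1° from lengthwise. The last picture before hand-in put its grip at 463, −366 mm; the mat's centre is at 461, −366 mm. In that picture part of the grip was hidden by the arm.
- **Blue lever shut:** The force readings and the picture disagreed by a few degrees on where the stop is. I pushed the lever again with one finger at 19 N; it did not move and the picture was unchanged, so I take it to be at the hard stop.
- **Bystanders:** The yellow lever's measured position did not change, and the arm never went near the bottle or the carton. I did not measure the bottle or carton again at the end. The arm was clear of everything at hand-in.

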